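Balance the tin of heel plates

ROBOT

A 6-joint arm with a two-finger parallel gripper is mounted at the origin on the work surface. World frame = base frame: x ahead of the robot, y to its left, z up, the work surface at z = 0. Lengths are in m, angles in rad, forces in N, time in s.
With the tool pointing down it reaches from about 0.3 to 0.875 m from the base axis. Payload 4.2 kg.
Tool frame: the origin (TCP) lies between the finger pads; the fingertips stand 22 mm ahead of it and the grasp point (between the pads) lies 3 mm ahead of it; z points along the fingers, y is the line along which they close (so a half turn about z gives the same grasp; the last joint's range is limited). The gripper opens to 85 mm and grips with 20 to 120 N. Pads are 22 mm wide; open, the fingers measure 114 mm over their backs; the gripper's body (76 mm by 85 mm) begins 54 mm behind the grasp point. The pads swing forward as they close: fully open they stand 13 mm farther back than shut.
Start: joints at [1.164, 0.32, 1.565, -0, 1.257, -0.02], TCP at [0.217, 0.533, 0.253] pointing down, gripper open.
Joint ranges: [-3.11, 3.11], [-0.84, 2.01], [0.21, 2.61], [-1.34, 4.49], [0.05, 2.63], [-2.56, 2.56]. Speed limits (rad/s): [2.57, 2.57, 3.14, 3.14, 3.14, 3.14].

INTERFACE

Orientations are given as a unit quaternion [x, y, z, w].
In Python, from bench import manip gives the robot as it stands.
- The arm moves only by the shell command python3 -m creep 'ROWS' [OPENING] [FORCE]. ROWS is JSON, a list of rows, each a list of 4 numbers: the shift along the world's x, y, z in m, then the turn about the world's z in degrees. In form: [[dx, dy, dz, yaw], ...]. A call has 1 to 20 rows; each row shifts and turns the commanded pose from where the row before left it; what a row does not reach is not made up. A row lasts 1/8 s, in which the tool goes at most 62.5 mm and 10.7 degrees, less where a joint would pass 70% of its speed; a pose out of reach is approached as far as the arm can. A call with a gripper value outside its range is refused whole. OPENING is the opening, from 0 (shut) to 1 (fully open), set as the call begins (- or left out, the last holds). The fingers move at their own pace and stop on an object; FORCE is the grip in N (left out, the last holds). Time passes only in rows, so rows that do not move let the fingers close. It gives the time, the measured TCP pose, the force, the opening and the grip force at its end, in the units of the state.
- manip.sense(): the state, without advancing time (a new reading comes with each control period).
- manip.capture(name): name is "scene" or "top" or "wrist"; returns a dict with "color" (480x640x3 uint8, red, green, blue), "depth" (480x640 float32, m along the optical axis (not along the pixel's ray), 0 where there is no reading), "intrinsics" (3x3 intrinsics, pixels), "R" (3x3) and "t" (3): a world point X has camera coordinates R X + t; the wrist camera has in their place "hand_eye" (4x4, takes a point from camera to tool coordinates, whose origin is the TCP and whose axes are the flange's). Camera axes: x right, y down, z forward; pixel columns grow to the right and rows downward; lengths in m; the calibration is good to about 2 mm. A picture is of the moment at which its call begins: read the wrist's pose just before it.
- manip.hand_in(): hands the job in; it is judged then, once.
The state is a dict: "time_s": time; "qpos": joint angles; "qvel": joint speeds; "tau": joint torques, N m; "tool_pos": TCP position; "tcp_rot": TCP orientation; "wrist_force": force on the tool from outside, world axes, zero at the start; "ft_torque": the same for the moment, N m; "opening": finger opening in m; "grip_force": force on a finger pad.
Only numpy, scipy, OpenCV 4.12 (cv2) and the standard library are available. Lean on these libraries where they do the work, as an engineer would, in place of code of your own. Each camera call takes 0.05 s, during which the arm holds its last target. There are 200 camera calls.

TASK

The round tin of heel plates on the counter balance should weigh 700 g. Check it with the iron knob weights: stand the largest one (500 g) and the middle-sized one (200 g) upright, side by side, on the balance's empty pan and let go, so that the beam comes to rest floating level. The smallest weight stays off the pan.

Things in the scene. Friction and masses are not known exactly. Their poses are not given: they have to be found in the camera images.
- weight_large: Largest of three dark iron knob weights loose on the table, 500 g: upright cylinder 48 mm across, 36 mm high, with a plain round knob on top 18 mm across, 26 mm tall (62 mm in all). Origin: centre of underside; z up its axis. The smallest weight (27 mm across, 42 mm high, 100 g) and a flat polish tin (72 mm across, 26 mm high) stand nearby, not needed; which stands where varies.
- weight_middle: Middle-sized iron knob weight, 200 g: upright cylinder 35 mm across and 25 mm high with a plain round knob on top, 16 mm across and 24 mm tall (49 mm high in all). Origin: centre of its underside; z up along its axis.
- empty_pan (a point): Centre of the flat upper face (132 mm across, in a rim 6 mm high) of the balance's empty pan. It stays level as the beam swings; where on it a weight stands does not affect the balance. z up; y along the beam, outward. The pivot is 115 mm off at -y, its thin needle and index some 20 mm above the level pan. The far pan holds the tin (90 mm across, 34 mm high). The base is fixed.
- beam (a joint): Swing of the beam in rad: 0 level; +0.1 its stop with the tin's pan down and the empty pan 11.5 mm above level height; -0.1 the other stop. Starts near +0.1, stays there under 500 g alone, floats at 0 when the empty pan carries 700 g; a weak centring spring (0.35 N m/rad) and damping settle it in some two seconds. 50 g too much or too little sends it to a stop.

How it is judged:
At the end, for the whole second after the job is handed in: The large and the middle weight both stand upright (within 10 degrees) on the floor of the pan that was empty (underside within 6 mm of its face, centre within 56 mm of its centre), at rest (under 20 mm/s), and the beam rests level, within 0.035 rad (2 degrees) and slower than 0.05 rad/s (value of joint beam between -0.035 and 0.035 rad and velocity of joint beam between -0.05 and 0.05 rad/s and horizontal distance between each of weight_large, weight_middle and empty_pan below 0.056 m and z of weight_large in the frame of empty_pan between -0.006 and 0.006 m and z of weight_middle in the frame of empty_pan between -0.006 and 0.006 m and angle between each of weight_large, weight_middle's own z axis and vertical below 0.17 rad and linear speed of each of weight_large, weight_middle below 0.02 m/s); the robot touches nothing.
It also fails if it takes over 58 s, if anything falls off the work surface, if the arm or the gripper's body presses on something with over 40 N, if the wrist force passes 120 N, or if a joint passes its speed limit or range.

## Working session

There is one attempt and no reset: what is moved stays moved. The work goes in short steps, Python scripts to look and compute and a shell command to move; the robot and the scene stay as the last step left them, time stands still between calls to the robot, and variables do not carry over. Pictures are saved under pics/ and viewed, at most 10 in all, crops included, and the job is handed in when it is done.

```bash
mkdir -p pics; python3 - <<'E'
from bench import manip
import cv2,numpy as np
s=manip.sense();print(s)
ims=[]
for n in("scene","top"):
    c=manip.capture(n);cv2.imwrite(f"pics/{n}0.png",c["color"][:,:,::-1]);np.savez(f"{n}0.npz",**c)
    print(n,c["R"].round(3).tolist(),c["t"].round(3),c["intrinsics"].tolist())
E
```

```text
{'time_s': 0.0, 'qpos': array([ 1.16399139e+00,  3.20283986e-01,  1.56568408e+00,  2.78072172e-05,
        1.25739770e+00, -1.99701778e-02]), 'qvel': array([-7.14051533e-05,  5.90588984e-04,  1.19282850e-04,  6.28587417e-05,
       -1.89104380e-04, -1.63783195e-03]), 'tau': array([ 7.15114074e-04, -4.15511405e+01, -2.34169954e+01,  6.97753808e-05,
        7.72539148e-03,  8.14783760e-07]), 'tool_pos': array([0.21672525, 0.53211598, 0.25248481]), 'tcp_rot': array([ 1.92217810e-01,  9.81351888e-01, -8.63647676e-04, -2.00670203e-04]), 'wrist_force': array([ 0.17481281,  0.05468149, -0.31472849]), 'ft_torque': array([ 0.01183315, -0.02168567, -0.01382854]), 'grip_force': 0.0, 'opening': 0.08548328092193681}
scene [[0.211, 0.978, -0.0], [0.822, -0.178, -0.541], [-0.528, 0.114, -0.841]] [-0.098 -0.399  1.265] [[623.7265503827477, 0.0, 318.5926809607626], [0.0, 623.7265503827477, 239.09439654056524], [0.0, 0.0, 1.0]]
top [[0.029, -0.999, 0.022], [-0.99, -0.032, -0.135], [0.136, -0.017, -0.991]] [-0.035  0.546  0.832] [[477.1210598819408, 0.0, 315.01874572610046], [0.0, 477.1210598819408, 245.00206564233753], [0.0, 0.0, 1.0]]
```

View pics/top0.png

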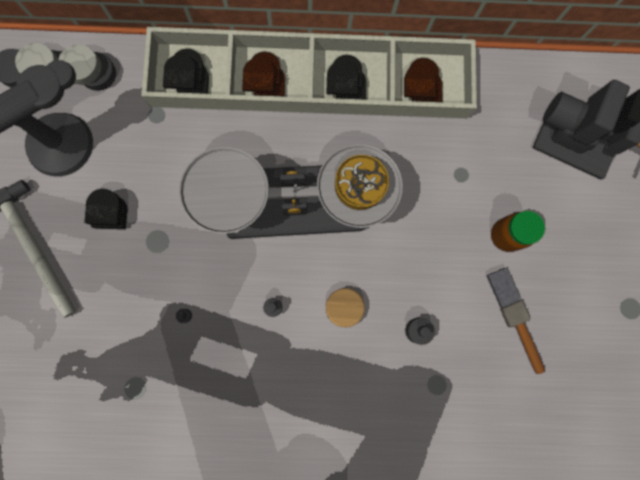

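View pics/scene0.png

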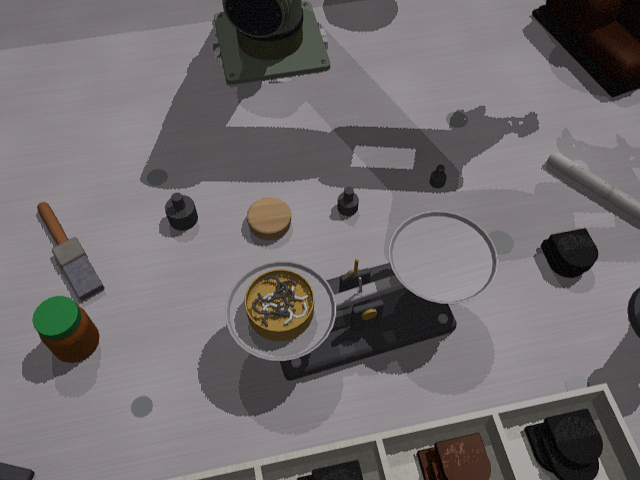

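The top view shows the large weight at (421,330), the middle one at (274,306), the smallest at (184,315) in shadow, and the polish tin at (345,307). The empty pan is at (225,190), the tin's pan at (360,187). The scene view agrees: (181,212), (347,204), (438,177), and the empty pan at (442,257).

```bash
cat > h.py <<'E'
import numpy as np,cv2
def cloud(c):
    K=c["intrinsics"];d=c["depth"].astype(float);v,u=np.indices(d.shape)
    P=np.stack([(u-K[0,2])/K[0,0]*d,(v-K[1,2])/K[1,1]*d,d],-1)
    if "R" in c: P=(P-c["t"])@c["R"]
    P[d==0]=np.nan
    return P
def circ(xy):
    A=np.c_[2*xy,np.ones(len(xy))];s=np.linalg.lstsq(A,(xy**2).sum(1),rcond=None)[0]
    return s[:2],np.sqrt(s[2]+s[:2]@s[:2])
E
python3 - <<'E'
import numpy as np,cv2
from h import *
for n,pts in(("top",dict(L=(421,330),M=(274,306),S=(184,315),T=(345,307),E=(225,190),F=(360,187))),("scene",dict(L=(181,212),M=(347,204),S=(438,177),T=(269,218),E=(442,257),F=(282,310)))):
    c=dict(np.load(n+"0.npz"));P=cloud(c)
    for k,(u,v) in pts.items():
        r=62 if k in"EF" else 24
        W=P[max(0,v-r):v+r,u-r:u+r].reshape(-1,3);W=W[~np.isnan(W[:,0])]
        if k in "EF":
            print(n,k,"z centre",np.median(P[v-15:v+15,u-15:u+15,2]));
            z=np.median(P[v-15:v+15,u-15:u+15,2]) if k=="E" else None
            if z: Q=W[np.abs(W[:,2]-z)<.012]
            else: Q=W[(W[:,2]>.03)]
            h=np.histogram(W[:,2],bins=np.arange(0,.15,.005));print(h[0])
        else: Q=W[W[:,2]>.008]
        if len(Q)<5: print(n,k,"few",len(Q));continue
        e=cv2.minEnclosingCircle(Q[:,:2].astype(np.float32));print(n,k,len(Q),"enc",np.round(e[0],4),round(e[1],4),"zmax",Q[:,2].max().round(4),"med",np.median(Q,0).round(4))
        if k not in "EF":
            t=Q[Q[:,2]>Q[:,2].max()-.006];print("   top",t.mean(0).round(4),len(t))
E
```

```text
top L 631 enc [ 0.3967 -0.2142] 0.0241 zmax 0.065 med [ 0.3974 -0.2095  0.0351]
   top [ 0.397  -0.2142  0.0613] 79
top M 290 enc [0.4317 0.0553] 0.0174 zmax 0.0515 med [0.4316 0.0547 0.0249]
   top [0.4318 0.0553 0.0481] 61
top S 191 enc [0.4116 0.2173] 0.0138 zmax 0.0437 med [0.4119 0.2137 0.0192]
   top [0.4121 0.217  0.041 ] 46
top T 1210 enc [ 0.4352 -0.0766] 0.0359 zmax 0.0305 med [ 0.4347 -0.0764  0.0252]
   top [ 0.4349 -0.0766  0.0261] 781
top E z centre nan
[2375   14   24   28   85 1039  397    4    5    7    4    7    6    7
    8   12   22  109  139    1    0    0    0 1382 4119  521    1    0
    0]
top E few 0
top F z centre nan
[2315   20   23   27   96 1031  383    5   12   13   10    9   10    6
   20   29  139  109  144 2303  781   87   35  784  689  438  370    4
    0]
top F 6380 enc [ 0.6362 -0.0667] 0.0991 zmax 0.137 med [ 0.6367 -0.0812  0.1   ]
scene L 876 enc [ 0.4011 -0.2147] 0.0254 zmax 0.0668 med [ 0.4084 -0.2126  0.036 ]
   top [ 0.4004 -0.214   0.0627] 76
scene M 434 enc [0.4353 0.0544] 0.0185 zmax 0.0525 med [0.4413 0.0534 0.0255]
   top [0.4357 0.0552 0.0491] 69
scene S 251 enc [0.4154 0.2168] 0.0141 zmax 0.0445 med [0.4201 0.2144 0.0205]
   top [0.4165 0.2169 0.0415] 50
scene T 1434 enc [ 0.4384 -0.0766] 0.0369 zmax 0.0309 med [ 0.4438 -0.0771  0.0259]
   top [ 0.4394 -0.0765  0.0267] 995
scene E z centre nan
[2730    5    0    0    0  788  914    3    0    0    1    4    1    3
    5   11   37   64  221   12    0    0    0  624 6419  867   11    0
    0]
scene E few 0
scene F z centre nan
[2675   15   36   42   86  786  829    8    0    0    2    6    7    8
   17   18   73   61   25 2875 1637  376   84  543 1668  713  769   33
    0]
scene F 9752 enc [ 0.6329 -0.071 ] 0.0971 zmax 0.137 med [ 0.6562 -0.0862  0.1022]
```

```bash
python3 - <<'E'
import numpy as np,cv2
from h import *
for n,(u,v),(a,b) in(("top",(225,190),(360,187)),("scene",(442,257),(282,310))):
    c=dict(np.load(n+"0.npz"));P=cloud(c)
    W=P[v-62:v+62,u-62:u+62].reshape(-1,3);Q=W[(W[:,2]>.113)&(W[:,2]<.14)]
    print(n,len(Q),cv2.minEnclosingCircle(Q[:,:2].astype(np.float32)),np.median(Q,0), np.percentile(Q[:,2],[5,50,90,97,99]))
    W=P[b-62:b+62,a-62:a+62].reshape(-1,3);Q=W[(W[:,2]>.085)&(W[:,2]<.108)]
    Q=Q[Q[:,1]<Q[:,1].min()+.09] if n=="top" else Q[Q[:,1]<Q[:,1].min()+.09]
    print(" far",len(Q),cv2.minEnclosingCircle(Q[:,:2].astype(np.float32)),Q.mean(0))
    # needle
    A=P.reshape(-1,3);N=A[(A[:,1]>-.03)&(A[:,1]<.06)&(A[:,0]>.55)&(A[:,0]<.72)&(A[:,2]>.105)]
    print(" mid high",len(N),N.min(0) if len(N) else 0,N.max(0) if len(N) else 0)
E
```

```text
top 6023 ((0.6220359206199646, 0.13735082745552063), 0.07408704608678818) [0.62251214 0.13798339 0.12104804] [0.11869002 0.12104804 0.12450267 0.12714282 0.12808838]
 far 1818 ((0.6433306336402893, -0.09160013496875763), 0.0735597163438797) [ 0.63660083 -0.12325803  0.09896901]
 mid high 34 [ 0.60425594 -0.02677355  0.10529675] [0.66395036 0.02223251 0.13000933]
scene 7921 ((0.6248764991760254, 0.1367163360118866), 0.07503695785999298) [0.62512373 0.13809071 0.12195429] [0.11969991 0.12195429 0.12544556 0.12794347 0.12889975]
 far 2873 ((0.6454213857650757, -0.09199940413236618), 0.07424814254045486) [ 0.65581282 -0.1244276   0.10022598]
 mid high 122 [ 0.60660213 -0.02991055  0.10501994] [0.68615689 0.02290309 0.13276392]
```

```bash
python3 -m creep '[[0.012,-0.05,-0.008,1.5],[0.012,-0.05,-0.008,1.5],[0.012,-0.05,-0.008,1.5],[0.012,-0.05,-0.008,1.5],[0.012,-0.05,-0.008,1.5],[0.012,-0.05,-0.008,1.5],[0.012,-0.05,-0.008,1.5],[0.012,-0.05,-0.008,1.5],[0.012,-0.05,-0.008,1.5],[0.012,-0.05,-0.008,1.5],[0.012,-0.05,-0.008,1.5],[0.012,-0.05,-0.008,1.5],[0.012,-0.05,-0.008,1.5],[0.012,-0.05,-0.008,1.5],[0.012,-0.046,0,1.5],[0,0,0,0],[0,0,0,0]]' 0.55 40; python3 -c "
from bench import manip
print(manip.sense()['qpos'])"
```

```text
time_s: 2.22
tool_pos: [0.3962, -0.2128, 0.1409]
tcp_rot: [-0.003, 1.0, 0.001, -0.001]
wrist_force: [0.3, 0.5, -0.5]
opening: 0.0467
grip_force: 0.0
[-5.18806668e-01  2.36607828e-01  2.00332819e+00  5.27893221e-04
  9.03735094e-01 -2.09518096e+00]
```

```bash
python3 -m creep '[[0.002,-0.001,-0.025,0],[0,0,-0.025,0],[0,0,-0.02,0],[0,0,-0.009,0],[0,0,0,0],[0,0,0,0]]'; python3 -m creep '[[0,0,0,0],[0,0,0,0],[0,0,0,0],[0,0,0,0],[0,0,0,0],[0,0,0,0]]' 0.05 60;  python3 -m creep '[[0,0,0.03,0],[0,0,0.04,0],[0,0,0,0],[0,0,0,0]]'
```

```text
time_s: 2.98
tool_pos: [0.3994, -0.2144, 0.0631]
tcp_rot: [-0.003, 1.0, -0.0, 0.001]
wrist_force: [-0.2, -0.2, -0.3]
opening: 0.047
grip_force: 0.0
time_s: 3.72
tool_pos: [0.3992, -0.2144, 0.063]
tcp_rot: [-0.003, 1.0, 0.0, 0.0]
wrist_force: [-0.7, 2.2, 5.9]
opening: 0.0158
grip_force: 58.6
time_s: 4.22
tool_pos: [0.3977, -0.2139, 0.131]
tcp_rot: [-0.003, 1.0, 0.001, -0.001]
wrist_force: [-0.0, 0.5, -5.0]
opening: 0.0156
grip_force: 59.8
```

```bash
python3 - <<'E'
from bench import manip
import cv2,numpy as np
from h import *
print(manip.sense()['tool_pos'])
c=manip.capture("wrist");cv2.imwrite("pics/w1.png",c["color"][:,:,::-1]);np.savez("w1.npz",**c);print(c["hand_eye"].round(3).tolist())
E
```

```text
[ 0.39772229 -0.21389387  0.13102277]
[[0.0, -0.944, -0.329, 0.085], [1.0, 0.0, -0.0, -0.0], [0.0, -0.329, 0.944, -0.122], [0.0, 0.0, 0.0, 1.0]]
```

View pics/w1.png

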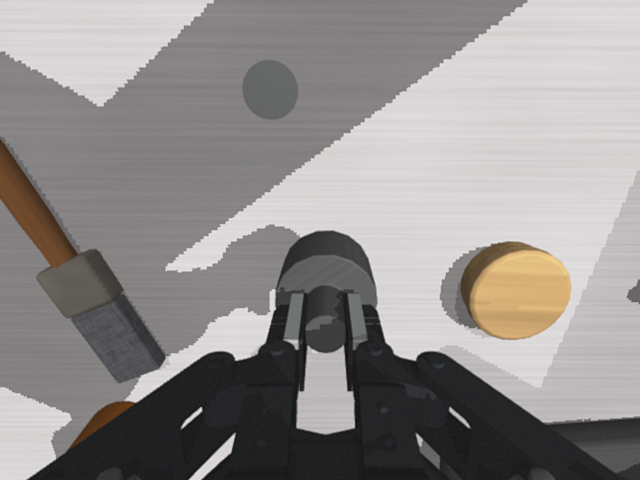

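The wrist view shows the large weight held by its knob, at (325,320), clear of the table and upright as far as I can see. I'll measure its tilt and offset in the tool from depth.

```bash
python3 - <<'E'
import numpy as np,cv2
from h import *
c=dict(np.load("w1.npz"));P=cloud(c);H=c["hand_eye"];T=P@H[:3,:3].T+H[:3,3]
B=T[220:300,270:385].reshape(-1,3);B=B[(np.abs(B[:,0])<.04)&(np.abs(B[:,1])<.03)&(B[:,2]>.01)&(B[:,2]<.075)]
print(np.histogram(B[:,2],np.arange(.01,.075,.004)))
e=cv2.minEnclosingCircle(B[:,:2].astype(np.float32));print(e)
z0=np.median(B[:,2]);
F=B[(B[:,2]>.02)&(B[:,2]<.034)]
A=np.c_[F[:,:2],np.ones(len(F))];print(len(F),np.linalg.lstsq(A,F[:,2],rcond=None)[0],F.mean(0))
S=B[B[:,2]>.036];print(len(S),circ(S[:,:2]),S[:,2].max())
E
```

```text
(array([ 149,  238,  147, 2246, 1191,  270,  244,  247,  228,  205,  194,
        184,   94,    0,    0,    0]), array([0.01 , 0.014, 0.018, 0.022, 0.026, 0.03 , 0.034, 0.038, 0.042,
       0.046, 0.05 , 0.054, 0.058, 0.062, 0.066, 0.07 , 0.074]))
((0.004727527499198914, 0.00013213325291872025), 0.023718491196632385)
3781 [ 0.14660136 -0.00551936  0.02395917] [ 1.50715850e-02 -1.35723451e-05  2.61687638e-02]
1272 (array([1.69536027e-03, 6.59347497e-05]), np.float64(0.023727323752074213)) 0.06147940767419249
```

```bash
python3 - <<'E'
import numpy as np,cv2
from h import *
c=dict(np.load("w1.npz"));P=cloud(c);H=c["hand_eye"];T=P@H[:3,:3].T+H[:3,3]
B=T[220:300,270:385].reshape(-1,3);B=B[(np.abs(B[:,0])<.04)&(np.abs(B[:,1])<.03)]
for a in np.arange(.034,.06,.005):
    S=B[(B[:,2]>a)&(B[:,2]<a+.005)];print(a.round(3),circ(S[:,:2]),S[:,0].max().round(4))
for x in np.arange(-.005,.03,.004):
    F=B[(abs(B[:,0]-x)<.002)&(B[:,2]>.012)&(B[:,2]<.036)&(abs(B[:,1])<.02)];print(x.round(3),len(F),np.median(F[:,2]) if len(F) else 0)
E
```

```text
0.034 (array([ 1.60968298e-03, -4.20377995e-05]), np.float64(0.023782095592222625)) 0.0258
0.039 (array([1.69196680e-03, 2.78271275e-05]), np.float64(0.023724016341671855)) 0.0259
0.044 (array([1.71531187e-03, 4.28297694e-05]), np.float64(0.02371243150221648)) 0.0259
0.049 (array([0.00168915, 0.0001258 ]), np.float64(0.023741191586319897)) 0.0258
0.054 (array([0.00176712, 0.0001513 ]), np.float64(0.023694574299244073)) 0.0259
0.059 (array([0.00165506, 0.00014915]), np.float64(0.02370628434493931)) 0.0255
-0.005 0 0
-0.001 0 0
0.003 76 0.025599588736602757
0.007 463 0.025359369177470364
0.011 1172 0.024952589853973736
0.015 746 0.02572152606077094
0.019 715 0.025846808099159985
0.023 728 0.026499223114290052
0.027 152 0.03065094595670971
```

```bash
python3 -m creep '[[0,0.02,0.03,0],[0,0.05,0.03,0],[0,0.05,0.02,0],[0,0.05,0,0],[0,0.05,0,0],[0.02,0.05,0,0],[0.04,0.05,0,0],[0.045,0.028,0,0],[0.045,0,0,0],[0.03,0,0,0],[0.012,0,0,0],[0,0,0,0],[0,0,0,0],[0,0,0,0]]'
```

```text
time_s: 6.02
tool_pos: [0.5889, 0.1323, 0.2125]
tcp_rot: [-0.003, 1.0, 0.0, -0.0]
wrist_force: [0.5, -0.6, -4.3]
opening: 0.0155
grip_force: 60.1
```

```bash
python3 - <<'E'
from bench import manip
import cv2,numpy as np
from h import *
from scipy.spatial.transform import Rotation as R
s=manip.sense();c=manip.capture("wrist");cv2.imwrite("pics/w2.png",c["color"][:,:,::-1])
H=c["hand_eye"];T=cloud(c)@H[:3,:3].T+H[:3,3];W=T@R.from_quat(s["tcp_rot"]).as_matrix().T+s["tool_pos"]
W=W.reshape(-1,3);Q=W[(W[:,2]>.112)&(W[:,2]<.135)&(np.hypot(W[:,0]-.6235,W[:,1]-.137)<.09)]
print(len(Q),Q.min(0),Q.max(0),np.median(Q,0),cv2.minEnclosingCircle(Q[:,:2].astype(np.float32)))
E
```

```text
20763 [0.54959181 0.06391374 0.12033157] [0.69698057 0.21057491 0.13096395] [0.60412202 0.14242024 0.12302028] ((0.6233732104301453, 0.13702553510665894), 0.07416537404060364)
```

View pics/w2.png

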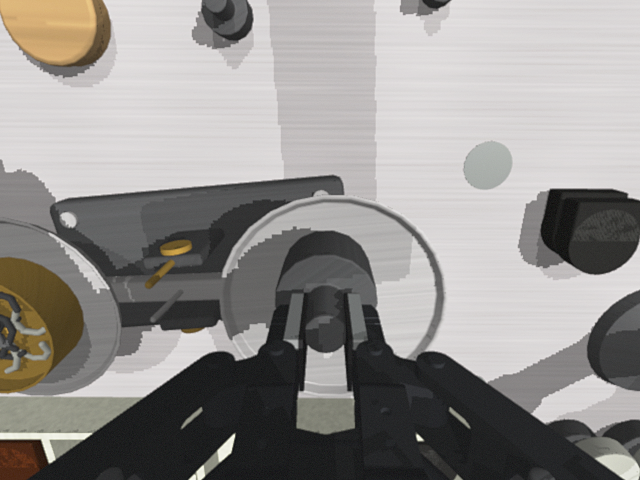

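The wrist view shows the large weight at (325,310) above the glass pan, whose ring spans columns 220–443. It confirms the pan centre at (0.623, 0.137).

```bash
python3 -m creep '[[0.001,0.001,-0.012,0],[0,0,-0.008,0],[0,0,-0.004,0],[0,0,-0.003,0],[0,0,0,0],[0,0,0,0]]'; python3 -m creep '[[0,0,-0.001,0],[0,0,-0.001,0],[0,0,0,0],[0,0,0,0]]'
```

```text
time_s: 6.82
tool_pos: [0.5911, 0.1333, 0.1856]
tcp_rot: [-0.003, 1.0, 0.0, 0.0]
wrist_force: [-1.7, -0.1, -5.0]
opening: 0.0154
grip_force: 60.1
time_s: 7.32
tool_pos: [0.5912, 0.1335, 0.1842]
tcp_rot: [-0.003, 1.0, 0.0, 0.001]
wrist_force: [-2.2, 1.2, 1.2]
opening: 0.0158
grip_force: 60.8
```

Contact is made (-5.0 N to +1.2 N). I'll release with a small opening and rise.

```bash
python3 -m creep '[[0,0,0,0],[0,0,0,0],[0,0,0,0],[0,0,0,0]]' 0.5 40; python3 -m creep '[[0,0,0.02,0],[0,0,0.03,0],[0,0,0.02,0],[-0.04,0,0,0],[-0.05,-0.02,0,0],[-0.045,-0.03,0,0],[-0.02,-0.028,-0.02,0],[0,0,-0.04,0],[0,0,-0.04,0],[0,0,-0.025,0],[0,0,0,0],[0,0,0,0]]' 0.55
```

```text
time_s: 7.82
tool_pos: [0.591, 0.1333, 0.1833]
tcp_rot: [-0.003, 1.0, 0.0, -0.0]
wrist_force: [0.2, -0.4, 0.2]
opening: 0.0429
grip_force: 0.0
time_s: 9.32
tool_pos: [0.4368, 0.0554, 0.1293]
tcp_rot: [-0.003, 1.0, 0.0, 0.001]
wrist_force: [-0.9, -0.1, 0.1]
opening: 0.0473
grip_force: 0.0
```

```bash
python3 - <<'E'
from bench import manip
import cv2,numpy as np
from h import *
from scipy.spatial.transform import Rotation as R
s=manip.sense();c=manip.capture("wrist");cv2.imwrite("pics/w3.png",c["color"][:,:,::-1])
H=c["hand_eye"];T=cloud(c)@H[:3,:3].T+H[:3,3];W=T@R.from_quat(s["tcp_rot"]).as_matrix().T+s["tool_pos"]
W=W.reshape(-1,3);Q=W[(W[:,2]>.008)&(W[:,2]<.055)&(np.hypot(W[:,0]-.433,W[:,1]-.055)<.03)]
print(s['tool_pos'],len(Q),cv2.minEnclosingCircle(Q[:,:2].astype(np.float32)),Q[:,2].max())
c=manip.capture("scene");W=cloud(c).reshape(-1,3);Q=W[(W[:,2]>.15)&(W[:,2]<.2)&(np.hypot(W[:,0]-.59,W[:,1]-.134)<.03)]
print(len(Q),Q.mean(0),Q.max(0));B=W[(W[:,2]>.128)&(W[:,2]<.2)&(np.hypot(W[:,0]-.59,W[:,1]-.134)<.04)];print(cv2.minEnclosingCircle(B[:,:2].astype(np.float32)))
cv2.imwrite("pics/s3.png",c["color"][:,:,::-1])
E
```

```text
[0.43679561 0.05544961 0.12928955] 2303 ((0.4321954846382141, 0.055939458310604095), 0.017590099945664406) 0.052065893899734844
939 [0.596253   0.13027696 0.16246136] [0.61687005 0.15642142 0.18650325]
((0.5854161381721497, 0.12781627476215363), 0.03219447284936905)
```

View pics/s3.png

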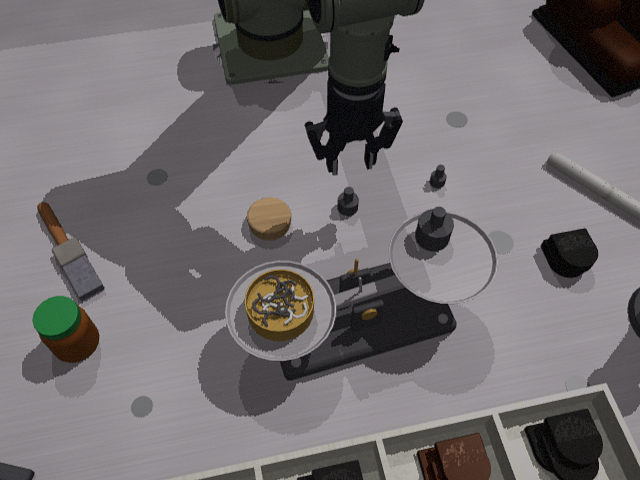

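The large weight stands upright on the pan at (434,230) and the beam is still tilted. Next, the middle weight at (347,204).

```bash
python3 -m creep '[[-0.004,0,-0.025,0],[0,0,-0.025,0],[0,0,-0.02,0],[0,0,-0.008,0],[0,0,0,0],[0,0,0,0]]'; python3 -m creep '[[0,0,0,0],[0,0,0,0],[0,0,0,0],[0,0,0,0],[0,0,0,0],[0,0,0,0]]' 0.05 40;  python3 -m creep '[[0,0,0.03,0],[0,0,0.04,0],[0,0,0.06,0],[0,0.01,0.055,0],[0.04,0.02,0.0,0],[0.05,0.04,0,0],[0.06,0.02,0,0],[0.05,0,0,0],[0.02,0,0,0],[0.004,-0.005,0,0],[0,0,0,0],[0,0,0,0],[0,0,0,0]]'
```

```text
time_s: 10.18
tool_pos: [0.4327, 0.0554, 0.0512]
tcp_rot: [-0.003, 1.0, 0.0, 0.001]
wrist_force: [0.4, -0.4, -0.1]
opening: 0.0467
grip_force: 0.0
time_s: 10.92
tool_pos: [0.4324, 0.0554, 0.0508]
tcp_rot: [-0.003, 1.0, 0.0, 0.001]
wrist_force: [-0.5, 0.9, 5.8]
opening: 0.0142
grip_force: 39.2
time_s: 12.55
tool_pos: [0.6533, 0.1392, 0.2358]
tcp_rot: [-0.003, 1.0, 0.0, 0.0]
wrist_force: [0.6, 0.1, -1.8]
opening: 0.0145
grip_force: 39.7
```

```bash
python3 -m creep '[[0.006,0,-0.02,0],[0,0,-0.02,0],[0,0,-0.014,0],[0,0,-0.006,0],[0,0,0,0],[0,0,0,0]]'; python3 -m creep '[[0,0,-0.002,0],[0,0,-0.002,0],[0,0,-0.002,0],[0,0,-0.002,0],[0,0,0,0],[0,0,0,0],[0,0,0,0],[0,0,0,0]]'
```

```text
time_s: 13.3
tool_pos: [0.6605, 0.1392, 0.1761]
tcp_rot: [-0.003, 1.0, 0.0, 0.001]
wrist_force: [0.8, 0.1, -0.6]
opening: 0.0142
grip_force: 39.7
time_s: 14.3
tool_pos: [0.6601, 0.1392, 0.1674]
tcp_rot: [-0.003, 1.0, 0.0, 0.0]
wrist_force: [1.4, 1.1, -0.0]
opening: 0.0145
grip_force: 39.9
```

```bash
python3 -m creep '[[0,0,-0.002,0],[0,0,-0.002,0],[0,0,-0.0025,0],[0,0,0,0],[0,0,0,0],[0,0,0,0],[0,0,0,0]]'; python3 -m creep '[[0,0,0,0],[0,0,0,0],[0,0,0,0],[0,0,0,0]]' 0.5 40; python3 -m creep '[[0,0,0.015,0],[0,0,0.03,0],[0,0,0.03,0],[0,0,0.03,0],[-0.04,0,0,0],[-0.05,0,0,0],[-0.05,0,0,0],[-0.05,0,0,0],[-0.04,0,0,0],[0,0,0,0],[0,0,0,0],[0,0,0,0],[0,0,0,0],[0,0,0,0],[0,0,0,0],[0,0,0,0]]'
python3 - <<'E'
from bench import manip
import cv2,numpy as np
from h import *
for i in range(2):
    c=manip.capture("scene");W=cloud(c).reshape(-1,3)
    Q=W[(np.hypot(W[:,0]-.6235,W[:,1]-.137)<.078)&(W[:,2]>.095)];z=np.median(Q[Q[:,2]<.135][:,2])
    K=[W[(np.hypot(W[:,0]-x,W[:,1]-y)<.012)&(W[:,2]>.14)] for x,y in((.588,.133),(.66,.14))]
    F=W[(np.hypot(W[:,0]-.6445,W[:,1]+.092)<.078)&(W[:,2]>.085)&(W[:,2]<.125)]
    print(z,[(k.mean(0).round(4),k[:,2].max()) for k in K if len(k)],np.median(F[:,2]))
cv2.imwrite("pics/s4.png",c["color"][:,:,::-1]);print(manip.sense()["time_s"])
E
```

```text
time_s: 15.18
tool_pos: [0.66, 0.139, 0.1609]
tcp_rot: [-0.003, 1.0, -0.0, -0.0]
wrist_force: [0.8, 0.5, -0.1]
opening: 0.0142
grip_force: 39.9
time_s: 15.68
tool_pos: [0.6601, 0.1391, 0.1609]
tcp_rot: [-0.003, 1.0, 0.0, 0.0]
wrist_force: [-0.6, -0.8, 0.3]
opening: 0.0426
grip_force: 0.0
time_s: 17.68
tool_pos: [0.4301, 0.1391, 0.2657]
tcp_rot: [-0.003, 1.0, 0.0, -0.0]
wrist_force: [-0.1, 0.3, -0.4]
opening: 0.0428
grip_force: 0.0
0.1107694268875299 [(array([0.5927, 0.1305, 0.162 ]), np.float64(0.17532951407829478)), (array([0.6645, 0.1371, 0.1541]), np.float64(0.16179870672338456))] 0.11108233532918593
0.11073393124260046 [(array([0.5926, 0.1302, 0.1623]), np.float64(0.17521642286753408)), (array([0.6646, 0.1371, 0.1543]), np.float64(0.1617432561631384))] 0.11109299652630042
17.775
```

View pics/s4.png

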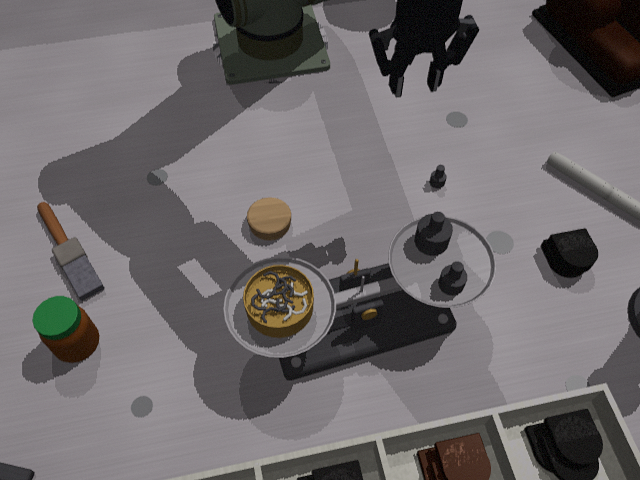

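Both weights stand upright on the pan, the large at (433,235) and the middle at (453,279). Both pans sit at about 0.111 m, so the beam is level and at rest. I'll let it settle one more second and hand in.

```bash
python3 -m creep '[[0,0,0,0],[0,0,0,0],[0,0,0,0],[0,0,0,0],[0,0,0,0],[0,0,0,0],[0,0,0,0],[0,0,0,0]]'; python3 -c "
from bench import manip
print(manip.hand_in())"
```

```text
time_s: 18.77
tool_pos: [0.4301, 0.1391, 0.2658]
tcp_rot: [-0.003, 1.0, 0.0, 0.0]
wrist_force: [-0.4, 1.2, 0.7]
opening: 0.0429
grip_force: 0.0
the job is handed in; nothing more can be done
None
```

The 500 g and 200 g weights stand upright side by side on the once-empty pan, and the beam floats level by the camera depths (both pans at about 0.111 m); I handed the job in at about 19 s, and it returned no verdict.

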